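# Pry open the junction box cover

### The job

On the bench of the network room, take the flat-bladed pry tool from the black mat, put its blade into the slot under the tab on the front of the larger grey junction box, and lever the hinged cover up until it stands open by 60 degrees or more, where it stays by itself. Then lay the pry tool down on the black mat again. Use only the tool on the box: the gripper and arm must not touch the box or its cover.

Things in the scene. Friction and masses are not known exactly. Their poses are not given: they have to be found in the camera images.
- pry_tool: Loose flat-bladed pry tool on the mat, like a narrow putty knife, 60 g (not the screwdriver). Wooden handle x -60 to +30 mm, 22 wide (y), 24 high (z 0 to 24), brass collar; straight steel blade 18 wide, 2 thick at z = 12 mm, tip at x = +105 mm. Origin on the handle's underside near the centre of mass, a good place to pinch across y. x points to the tip, z up; it lies flat.
- junction_box: The larger of two grey boxes, fixed: 110 mm deep (x), 150 wide (y), 60 high with cover (the other, 90 mm square, has no tab). Origin: centre of the underside; x points from its front (robot side) to its back, z up. Walls 3 mm thick, 56 high. Inside is free above z = 30 mm. The cover is hinged along the back top edge: axis at x = +55, z = 56 mm, parallel to y.
- slot (a point): Centre of the slot in the box's front wall, right under the cover: 60 mm wide (y), 20 mm high, at x = -55, y = 0, z = 46 mm of the box; axes as the box's. It spans z 36 to 56 mm and opens into the box. Above it a 50 mm wide tab of the cover stands out 12 mm from the front wall.
- cover (a joint): Opening angle of the box's cover in rad: 0 closed, grows as the front edge rises, stop at 1.8. The cover is 4 mm thick light grey plastic with a pale panel, 60 g, 110 mm from hinge to front edge plus the tab; underside at z = 56 mm when closed. A stiff hinge (0.06 N m) keeps it wherever it is left.
- mat: Black rubber mat fixed on the table, 280 mm (x) by 270 mm (y), 3 mm thick. Origin at the centre of its underside; its top at z = 3 mm.

How it is judged:
On the way:
1. the cover is being lifted by the pry tool: open by more than 0.3 rad with the tool pressing on the box or cover (value of joint cover above 0.3 rad and contact force between pry_tool and junction_box above 0.2 N), for 0.1 s.
At the end, for the whole second after the job is handed in: The cover stands open by more than 0.96 rad (55 degrees) and is still; the pry tool lies at rest on the mat, the middle of its handle's underside (its origin) over the mat (within 150 mm in x and 145 mm in y of the mat's centre) and lower than 30 mm above the table (value of joint cover above 0.96 rad and velocity of joint cover between -0.05 and 0.05 rad/s and x of pry_tool in the frame of mat between -0.15 and 0.15 m and y of pry_tool in the frame of mat between -0.145 and 0.145 m and height (world z) of pry_tool below 0.03 m and contact force between pry_tool and mat above 0.1 N and linear speed of pry_tool below 0.02 m/s); the robot touches nothing.
It fails at once if the gripper or arm touches the junction box or its cover (more than 1 N) (contact force between any of the fingers, the arm and junction_box above 1 N).
It also fails if it takes over 59 s, if anything falls off the work surface, if the arm or the gripper's body presses on something with over 40 N, if the wrist force passes 120 N, or if a joint passes its speed limit or range.

### The arm

A 6-joint arm with a two-finger parallel gripper is mounted at the origin on the work surface. World frame = base frame: x ahead of the robot, y to its left, z up, the work surface at z = 0. Lengths are in m, angles in rad, forces in N, time in s.
With the tool pointing down it reaches from about 0.3 to 0.775 m from the base axis. Payload 14.6 kg.
Tool frame: the origin (TCP) lies at the very end of the fingers, on their centre line; the grasp point (between the pads) lies 19 mm behind it (arm.grasp_offset is the distance from the TCP to the grasp point, in m); z points along the fingers, y is the line along which they close (so a half turn about z gives the same grasp; the last joint's range is limited). The gripper opens to 94 mm and grips with 3 to 60 N. Pads are 16 mm wide; open, the fingers measure 119 mm over their backs; the gripper's body (75 mm by 177 mm) begins 78 mm behind the grasp point.
Start: joints at [1.071, 0.3, 1.521, -0, 1.321, -0.067], TCP at [0.231, 0.499, 0.184] pointing down, gripper open.
Joint ranges: [-3.03, 3.03], [-0.79, 2.21], [0.23, 2.52], [-1.04, 4.18], [0, 3.07], [-2.55, 2.55]. Speed limits (rad/s): [2.22, 2.22, 2.57, 3.14, 3.14, 3.14].

### API

Orientations are given as a unit quaternion [x, y, z, w].
In Python, from bench import arm gives the robot as it stands. The module is installed in compiled form; this text tells all that it offers.
- The arm moves only by the tool drive_tool, never from a script. Its argument "series" is a list of rows, each an object with "offset": the shift along the tool's x, y, z scaled (see below), a list of three; "yaw": the turn about the tool's z scaled (see below); "claw": the opening, from 0 (shut) to 1 (fully open). In form: [{"offset": [tx, ty, tz], "yaw": yaw, "claw": claw}, ...]. A call has 1 to 10 rows; each row is the pose to reach, as a shift and turn from the pose commanded when the call began, along the tool's axes at that moment; what a row does not reach only later rows make up. The controller multiplies each number of a shift by 15 cm and each number of a turn by 120 degrees. A row lasts 1/12 s, in which the tool goes at most 41.7 mm and 7.16 degrees, less where a joint would pass 70% of its speed; a pose out of reach is approached as far as the arm can. A call with a number of a shift or a turn outside -1 to 1 is refused whole. A call with a gripper value outside its range is refused whole. The fingers move at their own pace and stop on an object; "force" is the grip in N (left out, the last holds). Time passes only in rows, so rows that repeat a pose let the fingers close. It gives the time, the measured TCP pose, the force, the opening and the grip force at its end, in the units of the state.
- arm.get_state(): the state, without advancing time (a new reading comes with each control period).
- arm.camera(name): name is "side" or "top" or "wrist"; returns a dict with "pixels" (480x640x3 uint8, red, green, blue), "fx", "fy", "cx", "cy" (pixels), "rvec" (rotation vector, rad) and "tvec" (3), from world to camera coordinates, as OpenCV has them. Camera axes: x right, y down, z forward; pixel columns grow to the right and rows downward; lengths in m; the calibration is good to about 2 mm. A picture is of the moment at which its call begins. There is no depth.
- arm.finish_job(): hands the job in; it is judged then, once.
The state is a dict: "clock": time; "q": joint angles; "dq": joint speeds; "effort": joint torques, N m; "position": TCP position; "ee_rot": TCP orientation; "ft_force": force on the tool from outside, world axes, zero at the start; "wrist_torque": the same for the moment, N m; "grip_width": finger opening in m; "grip_force": force on a finger pad.
Only numpy, scipy, OpenCV 4.12 (cv2) and the standard library are available. Lean on these libraries where they do the work, as an engineer would, in place of code of your own. Each camera call takes 0.05 s, during which the arm holds its last target. There are 200 camera calls.

## Working session

There is one attempt and no reset: what is moved stays moved. The work goes in short steps, Python scripts to look and compute and a tool call to move; the robot and the scene stay as the last step left them, time stands still between calls to the robot, and variables do not carry over. Pictures are saved under pics/ and viewed, at most 10 in all, crops included, and the job is handed in when it is done.

Besides the shell and the picture viewer there is one more tool, called as a command line: name --argument value ..., lists and objects as JSON in quotes. drive_tool: Moves the arm, as the interface text tells. Shifts and turns lie within -1 to 1; 1 stands for 15 cm of shift or 120 degrees of turn. Its arguments: {"type":"object","properties":{"series":{"type":"array","items":{"type":"object","properties":{"offset":{"type":"array","items":{"type":"number"}},"yaw":{"type":"number"},"claw":{"type":"number"}}}},"force":{"type":"number"}},"required":["series"]}

```bash
mkdir -p pics; cat > h.py <<'E'
import numpy as np, cv2
from bench import arm
from scipy.spatial.transform import Rotation as R
def shot(name,fn,crop=None,k=1):
    c=arm.camera(name); im=c["pixels"][:,:,::-1]
    cv2.imwrite('pics/raw_'+fn,im)
    if crop: x0,y0,x1,y1=crop; im=cv2.resize(im[y0:y1,x0:x1],None,fx=k,fy=k,interpolation=cv2.INTER_CUBIC)
    cv2.imwrite('pics/'+fn,im)
    import pickle; pickle.dump({a:c[a] for a in c if a!='pixels'},open('pics/'+fn+'.pkl','wb'))
    return c
def cal(fn):
    import pickle; return pickle.load(open('pics/'+fn+'.pkl','rb'))
def ray(c,uv,z):
    M=cv2.Rodrigues(np.array(c['rvec'],float))[0]; t=np.array(c['tvec'],float).ravel()
    d=M.T@np.array([(uv[0]-c['cx'])/c['fx'],(uv[1]-c['cy'])/c['fy'],1]); o=-M.T@t
    return o+d*(z-o[2])/d[2]
def proj(c,p):
    K=np.array([[c['fx'],0,c['cx']],[0,c['fy'],c['cy']],[0,0,1.]])
    return cv2.projectPoints(np.array(p,float).reshape(-1,3),np.array(c['rvec'],float),np.array(c['tvec'],float),K,None)[0].reshape(-1,2)
def st():
    s=arm.get_state(); print({k:np.round(s[k],4).tolist() for k in('clock','q','position','ee_rot','ft_force','grip_width','grip_force')}); print(R.from_quat(s['ee_rot']).as_matrix().round(4)); return s
E
python3 - <<'E'
from h import *
st()
shot('top','t1.png');shot('side','s1.png')
E
```

```text
{'clock': 0.0, 'q': [1.0714, 0.3005, 1.5216, 0.0, 1.3207, -0.0666], 'position': [0.2305, 0.499, 0.1837], 'ee_rot': [0.2147, 0.9767, -0.0005, -0.0002], 'ft_force': [0.2797, 0.4823, -0.5545], 'grip_width': 0.094, 'grip_force': 0.0}
[[-9.078e-01  4.194e-01 -6.000e-04]
 [ 4.194e-01  9.078e-01 -1.000e-03]
 [ 1.000e-04 -1.100e-03 -1.000e+00]]
```

View pics/t1.png

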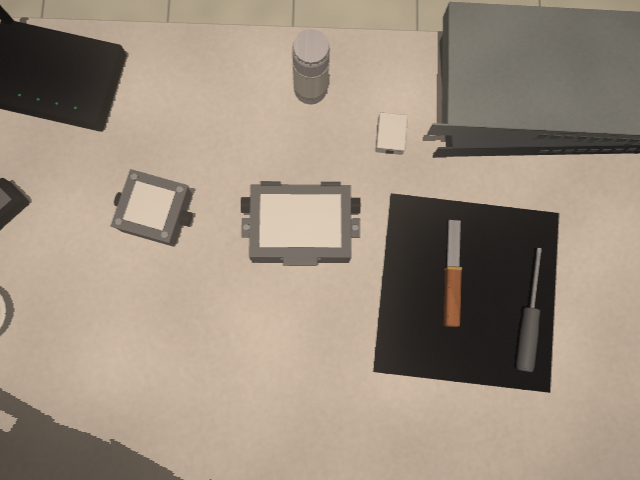

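View pics/s1.png

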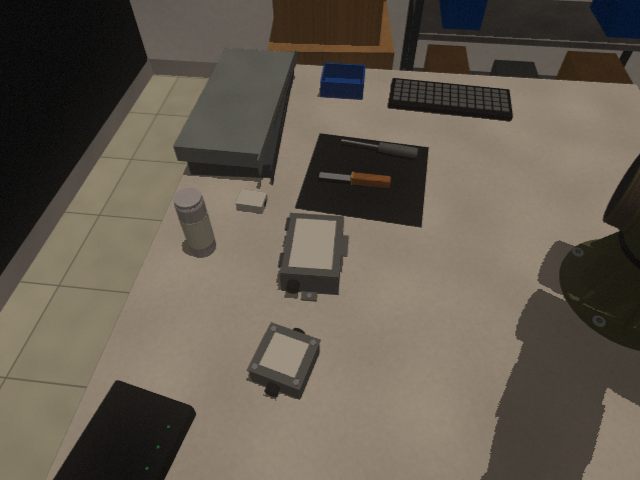

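The top view shows the larger box, with its tab, centred near (300,222) and the tab at (300,263). The pry tool has its handle end at (452,326) and its tip at (454,220). The screwdriver lies to the right of it. I'll enlarge this area.

```bash
python3 - <<'E'
import cv2
im=cv2.imread('pics/raw_t1.png')
cv2.imwrite('pics/t1c.png',cv2.resize(im[175:335,235:475],None,fx=3.3333,fy=3.3333,interpolation=cv2.INTER_CUBIC))
E
```

```text
(no output)
```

View pics/t1c.png

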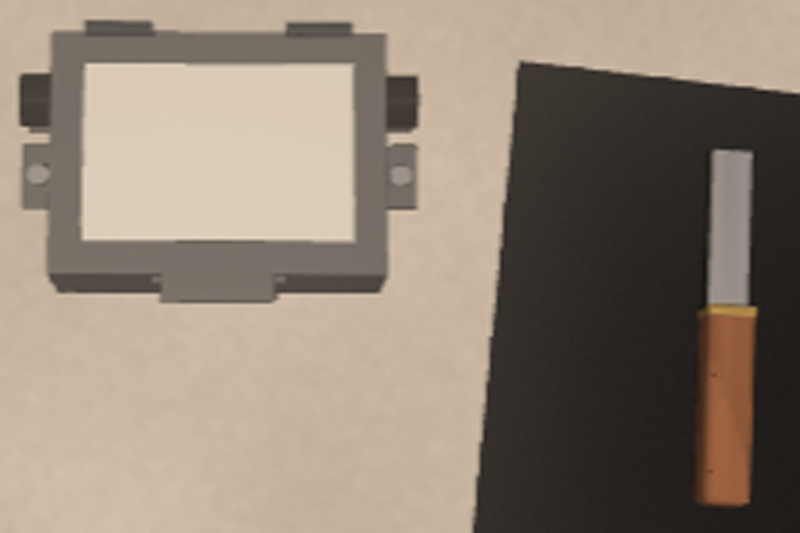

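The crop shows the cover's top corners at (52,32), (386,34), (386,273) and (49,272). The tab front runs (160,300)–(274,301), the blade tip (711,150)–(753,152), and the handle rear (696,503)–(749,505). The collar is at row 312.

```bash
python3 - <<'E'
from h import *
c=cal('t1.png')
P=lambda u,v,z:ray(c,(u*.3+235,v*.3+175),z)
for n,u,v,z in [('TL',52,32,.06),('TR',386,34,.06),('BR',386,273,.06),('BL',49,272,.06),('tabL',160,300,.06),('tabR',274,301,.06),('tipL',711,150,.016),('tipR',753,152,.016),('hrL',696,503,.027),('hrR',749,505,.027),('hcL',699,315,.027),('hcR',755,317,.027)]:
    print(n,P(u,v,z).round(4))
for uv in [(391,194),(559,213),(374,372),(550,392)]: print('mat',ray(c,uv,.003).round(4))
print(-cv2.Rodrigues(np.array(c['rvec'],float))[0].T@np.array(c['tvec'],float).ravel())
E
```

```text
TL [0.6562 0.0697 0.06  ]
TR [ 0.6599 -0.0798  0.06  ]
BR [ 0.5517 -0.0816  0.06  ]
BL [0.5479 0.0662 0.06  ]
tabL [0.5369 0.0172 0.06  ]
tabR [ 0.5379 -0.0327  0.06  ]
tipL [ 0.6205 -0.2359  0.016 ]
tipR [ 0.6202 -0.2556  0.016 ]
hrL [ 0.4563 -0.2249  0.027 ]
hrR [ 0.456  -0.2487  0.027 ]
hcL [ 0.5412 -0.227   0.027 ]
hcR [ 0.541  -0.2526  0.027 ]
mat [ 0.6628 -0.1479  0.003 ]
mat [ 0.6399 -0.4158  0.003 ]
mat [ 0.3852 -0.1236  0.003 ]
mat [ 0.3622 -0.3906  0.003 ]
[ 0.42319404 -0.0189057   0.94367795]
```

drive_tool --series '[{"offset": [-1, -0.97, 0], "yaw": 0, "claw": 0.6}, {"offset": [-1, -0.97, 0], "yaw": 0, "claw": 0.6}, {"offset": [-1, -0.97, 0], "yaw": 0, "claw": 0.6}, {"offset": [-1, -0.97, 0], "yaw": 0, "claw": 0.6}, {"offset": [-1, -0.97, 0], "yaw": 0, "claw": 0.6}, {"offset": [-1, -0.97, 0], "yaw": 0, "claw": 0.6}, {"offset": [-1, -0.97, 0], "yaw": 0, "claw": 0.6}]'

```text
clock: 0.68
position: [0.3065, 0.303, 0.1845]
ee_rot: [0.216, 0.976, 0.0, 0.0]
ft_force: [-0.5, 0.8, 0.3]
grip_width: 0.0568
grip_force: 0.0
```

drive_tool --series '[{"offset": [-1, -0.97, 0], "yaw": 0, "claw": 0.6}, {"offset": [-1, -0.97, 0], "yaw": 0, "claw": 0.6}, {"offset": [-1, -0.97, 0], "yaw": 0, "claw": 0.6}, {"offset": [-1, -0.97, 0], "yaw": 0, "claw": 0.6}, {"offset": [-1, -0.97, 0], "yaw": 0, "claw": 0.6}, {"offset": [-1, -0.97, 0], "yaw": 0, "claw": 0.6}, {"offset": [-1, -0.97, 0], "yaw": 0, "claw": 0.6}]'

```text
clock: 1.27
position: [0.3815, 0.1086, 0.1841]
ee_rot: [0.216, 0.976, 0.0, -0.0]
ft_force: [-0.5, 1.6, -0.2]
grip_width: 0.0562
grip_force: 0.0
```

drive_tool --series '[{"offset": [-1, -0.97, 0], "yaw": -0.18, "claw": 0.6}, {"offset": [-1, -0.97, 0], "yaw": -0.18, "claw": 0.6}, {"offset": [-1, -0.97, 0], "yaw": -0.18, "claw": 0.6}, {"offset": [-1, -0.97, 0], "yaw": -0.18, "claw": 0.6}, {"offset": [-1, -0.97, 0], "yaw": -0.18, "claw": 0.6}, {"offset": [-1, -0.97, 0], "yaw": -0.18, "claw": 0.6}, {"offset": [-1, -0.97, 0], "yaw": -0.18, "claw": 0.6}, {"offset": [-1, -0.97, 0], "yaw": -0.18, "claw": 0.6}]'

```text
clock: 1.93
position: [0.4566, -0.0844, 0.1837]
ee_rot: [0.028, 1.0, 0.0, -0.001]
ft_force: [-0.4, 0.3, 0.4]
grip_width: 0.0566
grip_force: 0.0
```

```bash
python3 -c "
from h import *
st()"
```

```text
{'clock': 1.9333, 'q': [-0.262, 0.1091, 1.7522, 0.0003, 1.2815, -1.7777], 'position': [0.4566, -0.0844, 0.1837], 'ee_rot': [0.0276, 0.9996, 0.0003, -0.0006], 'ft_force': [-0.4466, 0.3204, 0.4005], 'grip_width': 0.0566, 'grip_force': 0.0}
[[-9.985e-01  5.520e-02 -1.100e-03]
 [ 5.520e-02  9.985e-01  6.000e-04]
 [ 1.200e-03  6.000e-04 -1.000e+00]]
```

drive_tool --series '[{"offset": [-0.486, -1, 0.4], "yaw": 0, "claw": 0.6}, {"offset": [-0.486, -1, 0.4], "yaw": 0, "claw": 0.6}, {"offset": [-0.486, -1, 0.4], "yaw": 0, "claw": 0.6}, {"offset": [-0.486, -1, 0.4], "yaw": 0, "claw": 0.6}, {"offset": [-0.486, -1, 0.4], "yaw": 0, "claw": 0.6}, {"offset": [-0.486, -1, 0.4], "yaw": 0, "claw": 0.6}, {"offset": [-0.486, -1, 0.4], "yaw": 0, "claw": 0.6}]'

```text
clock: 2.52
position: [0.5209, -0.2374, 0.1241]
ee_rot: [0.027, 1.0, 0.0, -0.0]
ft_force: [-1.0, 0.0, -0.4]
grip_width: 0.0565
grip_force: 0.0
```

```bash
python3 -c "
from h import *
st();shot('wrist','w1.png')"
```

```text
{'clock': 2.5167, 'q': [-0.4917, 0.4043, 1.525, 0.0003, 1.2133, -2.0083], 'position': [0.5209, -0.2374, 0.1241], 'ee_rot': [0.0271, 0.9996, 0.0004, -0.0004], 'ft_force': [-0.9726, 0.0443, -0.4475], 'grip_width': 0.0565, 'grip_force': 0.0}
[[-9.985e-01  5.420e-02 -7.000e-04]
 [ 5.420e-02  9.985e-01  7.000e-04]
 [ 8.000e-04  7.000e-04 -1.000e+00]]
```

View pics/w1.png

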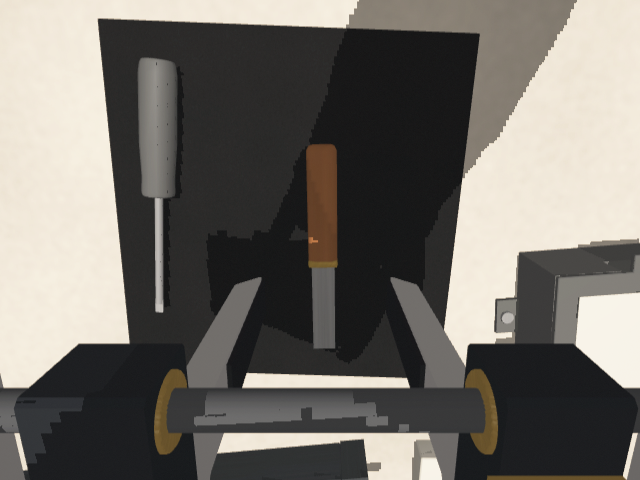

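The wrist view shows the tool between the fingers: handle end (308–335,146), collar (310–337,265) and tip (314–335,348). I'll check that against the first estimate.

```bash
python3 -c "
from h import *
c=cal('w1.png')
for u,v,z in [(321.5,146,.027),(323.5,264,.027),(324.5,348,.016)]: print(ray(c,(u,v),z).round(4))"
```

```text
[ 0.4575 -0.2352  0.027 ]
[ 0.5445 -0.2387  0.027 ]
[ 0.6215 -0.2421  0.016 ]
```

drive_tool --series '[{"offset": [0, 0, 0.3], "yaw": 0, "claw": 0.6}, {"offset": [0, 0, 0.6], "yaw": 0, "claw": 0.6}, {"offset": [0, 0, 0.7], "yaw": 0, "claw": 0.6}, {"offset": [0, 0, 0.77], "yaw": 0, "claw": 0.6}, {"offset": [0, 0, 0.77], "yaw": 0, "claw": 0.6}, {"offset": [0, 0, 0.77], "yaw": 0, "claw": 0.6}]' --force 50

```text
clock: 3.07
position: [0.5214, -0.2389, 0.0104]
ee_rot: [0.027, 1.0, -0.0, 0.001]
ft_force: [0.3, 0.6, 0.5]
grip_width: 0.0563
grip_force: 0.0
```

drive_tool --series '[{"offset": [0, 0, 0], "yaw": 0, "claw": 0}, {"offset": [0, 0, 0], "yaw": 0, "claw": 0}, {"offset": [0, 0, 0], "yaw": 0, "claw": 0}, {"offset": [0, 0, 0], "yaw": 0, "claw": 0}, {"offset": [0, 0, 0], "yaw": 0, "claw": 0}, {"offset": [0, 0, 0], "yaw": 0, "claw": 0}, {"offset": [0, 0, 0], "yaw": 0, "claw": 0}, {"offset": [0, 0, 0], "yaw": 0, "claw": 0}]' --force 50

```text
clock: 3.73
position: [0.5205, -0.2396, 0.0087]
ee_rot: [0.028, 1.0, 0.0, -0.0]
ft_force: [-0.1, 0.4, 0.1]
grip_width: 0.0068
grip_force: 0.0
```

```bash
python3 -c "
from h import *
st();shot('wrist','w2.png');shot('side','s2.png',(280,110,480,260),4)
a=cv2.imread('pics/w2.png');b=cv2.imread('pics/s2.png')
cv2.imwrite('pics/c2.png',np.vstack([cv2.resize(a,(400,300)),cv2.resize(b,(400,300))]))"
```

```text
{'clock': 3.7333, 'q': [-0.4953, 0.5509, 1.6074, -0.0, 0.9834, -2.0102], 'position': [0.5205, -0.2396, 0.0087], 'ee_rot': [0.0279, 0.9996, 0.0, -0.0], 'ft_force': [-0.059, 0.3774, 0.1318], 'grip_width': 0.0068, 'grip_force': 0.0}
[[-9.984e-01  5.590e-02 -1.000e-04]
 [ 5.590e-02  9.984e-01  0.000e+00]
 [ 1.000e-04  0.000e+00 -1.000e+00]]
```

View pics/c2.png

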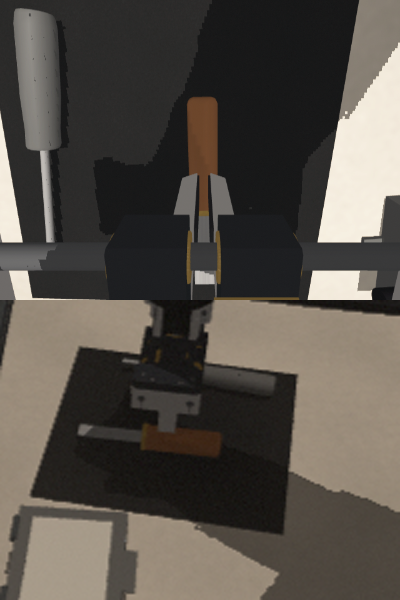

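The fingers seem to have closed above the handle. In the side crop the finger ends at the handle's top (row ~430 of the composite). I'll check where the reported TCP projects.

```bash
python3 -c "
from h import *
c=cal('s2.png'); im=cv2.imread('pics/raw_s2.png')
p=proj(c,[[.5205,-.2396,.0087],[.5205,-.2396,.0277],[.5205,-.2396,.0467]]);print(p)
k=8;x0,y0=320,150
o=cv2.resize(im[y0:y0+70,x0:x0+90],None,fx=k,fy=k,interpolation=cv2.INTER_CUBIC)
o=cv2.convertScaleAbs(o,alpha=1.5,beta=20)
for q,col in zip(p,[(0,0,255),(0,255,0),(255,0,0)]): cv2.circle(o,tuple(((q-[x0,y0]+.5)*k).astype(int).tolist()),4,col,-1)
cv2.imwrite('pics/s2c.png',o)"
```

```text
[[361.56806363 180.52248382]
 [362.12499323 174.45856687]
 [362.69765267 168.22338151]]
```

View pics/s2c.png

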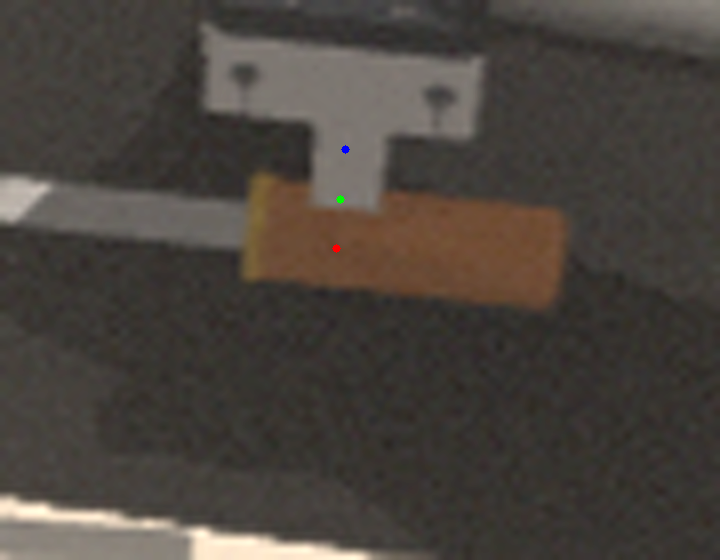

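```bash
python3 -c "
from h import *
c=cal('s2.png')
for y in (-.2362,-.2237):
  for z in (.01,.02,.025,.03,.035,.04): print(y,z,proj(c,[[.5205,y,z]])[0].round(1))
# handle top rear near edge check
print(proj(c,[[.457,-.225,.027],[.457,-.225,.003],[.5445,-.228,.027],[.5445,-.228,.003]]).round(1))"
```

```text
-0.2362 0.01 [361.5 181.1]
-0.2362 0.02 [361.8 177.9]
-0.2362 0.025 [362.  176.3]
-0.2362 0.03 [362.1 174.7]
-0.2362 0.035 [362.3 173.1]
-0.2362 0.04 [362.4 171.5]
-0.2237 0.01 [361.2 184.9]
-0.2237 0.02 [361.5 181.7]
-0.2237 0.025 [361.6 180.1]
-0.2237 0.03 [361.8 178.5]
-0.2237 0.035 [361.9 176.9]
-0.2237 0.04 [362.1 175.2]
[[389.9 181.2]
 [388.7 188.9]
 [351.3 177.3]
 [350.8 185. ]]
```

The finger ends are about 20–28 mm higher than the reported TCP implies, so they closed above the handle. I'll open and go lower in small steps, watching the force.

drive_tool --series '[{"offset": [0, 0, 0], "yaw": 0, "claw": 0.5}, {"offset": [0, 0, 0], "yaw": 0, "claw": 0.5}, {"offset": [0, 0, 0], "yaw": 0, "claw": 0.5}, {"offset": [0, 0, 0], "yaw": 0, "claw": 0.5}, {"offset": [0, 0, 0], "yaw": 0, "claw": 0.5}, {"offset": [0, 0, 0], "yaw": 0, "claw": 0.5}, {"offset": [0, 0, 0.03], "yaw": 0, "claw": 0.5}, {"offset": [0, 0, 0.06], "yaw": 0, "claw": 0.5}, {"offset": [0, 0, 0.06], "yaw": 0, "claw": 0.5}]' --force 50

```text
clock: 4.58
position: [0.52, -0.2392, -0.0014]
ee_rot: [0.028, 1.0, 0.0, -0.001]
ft_force: [0.1, 0.3, -0.2]
grip_width: 0.0471
grip_force: 0.0
```

drive_tool --series '[{"offset": [0, 0, 0.03], "yaw": 0, "claw": 0.5}, {"offset": [0, 0, 0.06], "yaw": 0, "claw": 0.5}, {"offset": [0, 0, 0.06], "yaw": 0, "claw": 0.5}]'

```text
clock: 4.83
position: [0.5201, -0.2393, -0.0104]
ee_rot: [0.028, 1.0, 0.0, -0.001]
ft_force: [1.4, -0.9, -0.1]
grip_width: 0.047
grip_force: 0.0
```

```bash
python3 -c "
from h import *
st();shot('side','s3.png',(320,140,420,210),8)"
```

```text
{'clock': 4.8333, 'q': [-0.4952, 0.5798, 1.6149, 0.0, 0.9484, -2.0102], 'position': [0.5201, -0.2393, -0.0104], 'ee_rot': [0.0279, 0.9996, 0.0003, -0.0006], 'ft_force': [1.4336, -0.9083, -0.092], 'grip_width': 0.047, 'grip_force': 0.0}
[[-9.984e-01  5.580e-02 -1.200e-03]
 [ 5.580e-02  9.984e-01  7.000e-04]
 [ 1.300e-03  6.000e-04 -1.000e+00]]
```

View pics/s3.png

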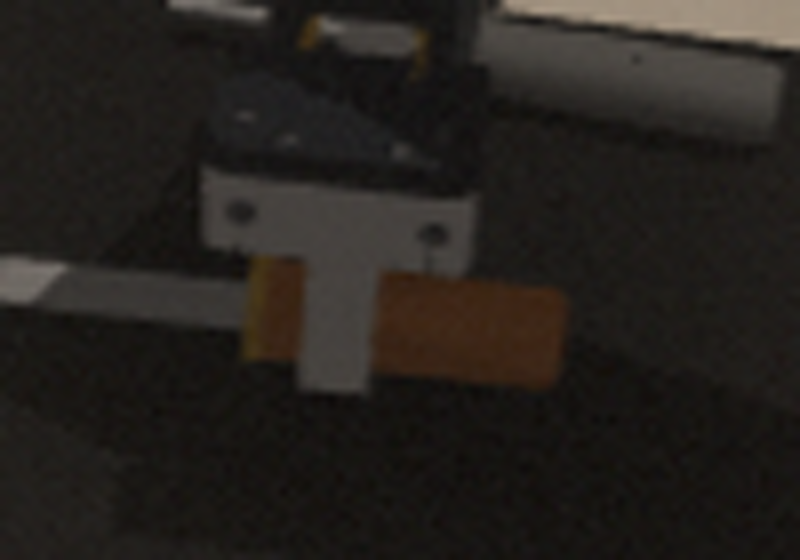

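The finger ends now reach about z = 18 mm, so the state's z reads roughly 28 mm low. The fingers straddle the handle. I'll go down another 8 mm and close.

drive_tool --series '[{"offset": [0, 0, 0.027], "yaw": 0, "claw": 0.5}, {"offset": [0, 0, 0.055], "yaw": 0, "claw": 0.5}, {"offset": [0, 0, 0.055], "yaw": 0, "claw": 0.5}, {"offset": [0, 0, 0.055], "yaw": 0, "claw": 0}, {"offset": [0, 0, 0.055], "yaw": 0, "claw": 0}, {"offset": [0, 0, 0.055], "yaw": 0, "claw": 0}, {"offset": [0, 0, 0.055], "yaw": 0, "claw": 0}, {"offset": [0, 0, 0.055], "yaw": 0, "claw": 0}, {"offset": [0, 0, 0.055], "yaw": 0, "claw": 0}]' --force 50

```text
clock: 5.63
position: [0.5205, -0.2395, -0.0175]
ee_rot: [0.028, 1.0, 0.0, -0.0]
ft_force: [-0.3, -0.2, -0.1]
grip_width: 0.0214
grip_force: 50.0
```

drive_tool --series '[{"offset": [0, 0, -0.2], "yaw": 0, "claw": 0}, {"offset": [0, 0, -0.4], "yaw": 0, "claw": 0}, {"offset": [0.1, 0, -0.583], "yaw": 0, "claw": 0}, {"offset": [0.3, 0.2, -0.583], "yaw": 0, "claw": 0}, {"offset": [0.4, 0.4, -0.583], "yaw": 0, "claw": 0}, {"offset": [0.4, 0.6, -0.583], "yaw": 0, "claw": 0}, {"offset": [0.4, 0.74, -0.583], "yaw": 0, "claw": 0}, {"offset": [0.4, 0.74, -0.583], "yaw": 0, "claw": 0}]' --force 50

```text
clock: 6.3
position: [0.4667, -0.1225, 0.0702]
ee_rot: [0.027, 1.0, 0.0, 0.0]
ft_force: [-0.1, 0.1, -0.6]
grip_width: 0.0218
grip_force: 50.0
```

drive_tool --series '[{"offset": [0.2, 0.2, 0], "yaw": -0.01, "claw": 0}, {"offset": [0.39, 0.4, 0], "yaw": -0.02, "claw": 0}, {"offset": [0.39, 0.6, 0], "yaw": -0.037, "claw": 0}, {"offset": [0.39, 0.74, 0], "yaw": -0.037, "claw": 0}, {"offset": [0.39, 0.74, 0], "yaw": -0.037, "claw": 0}, {"offset": [0.39, 0.74, 0], "yaw": -0.037, "claw": 0}]'

```text
clock: 6.8
position: [0.4148, -0.0111, 0.0701]
ee_rot: [-0.012, 1.0, -0.0, 0.0]
ft_force: [-0.5, -0.2, -0.9]
grip_width: 0.0219
grip_force: 50.0
```

```bash
python3 -c "
from h import *
st();shot('top','t3.png',(230,170,400,410),2.5);shot('side','s4.png',(260,180,460,330),3)
a=cv2.imread('pics/t3.png');b=cv2.imread('pics/s4.png');a=cv2.resize(a,(200,282)) if 0 else a[:,:]
b=cv2.resize(b,(370,278));H=np.zeros((600,795,3),np.uint8);H[:,:425]=a;H[:278,425:]=b;
cv2.imwrite('pics/c3.png',H)"
```

```text
{'clock': 6.8, 'q': [-0.1149, 0.1443, 2.0054, -0.0002, 0.9915, -1.7091], 'position': [0.4148, -0.0111, 0.0701], 'ee_rot': [-0.0117, 0.9999, -0.0001, 0.0002], 'ft_force': [-0.5385, -0.1519, -0.8506], 'grip_width': 0.0219, 'grip_force': 49.9617}
[[-9.997e-01 -2.350e-02  4.000e-04]
 [-2.350e-02  9.997e-01 -2.000e-04]
 [-4.000e-04 -2.000e-04 -1.000e+00]]
```

View pics/c3.png

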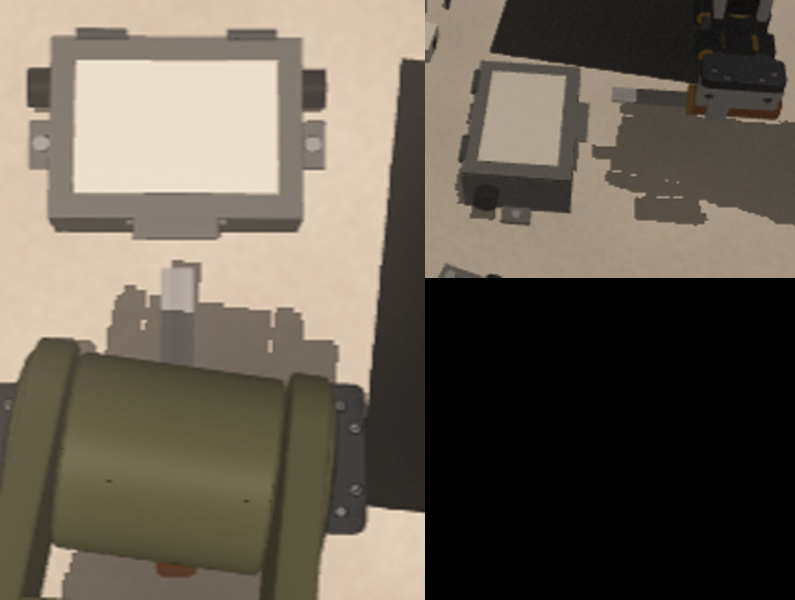

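The tip is at about (301,276) in the top view and (361,230) in the side view, aligned with the tab and in front of it. I'll triangulate to confirm the blade height.

```bash
python3 -c "
from h import *
a=cal('t3.png');b=cal('s4.png')
def P(c):
  K=np.array([[c['fx'],0,c['cx']],[0,c['fy'],c['cy']],[0,0,1.]]);return K@np.hstack([cv2.Rodrigues(np.array(c['rvec'],float))[0],np.array(c['tvec'],float).reshape(3,1)])
for u,v in [((294.8,276.4),(361.1,235.0)),((308,276.4),(361.3,228))]:
  X=cv2.triangulatePoints(P(a),P(b),np.array(u,float),np.array(v,float));X=(X[:3]/X[3]).ravel();print(X.round(4))
  print(proj(a,X),proj(b,X))"
```

```text
[ 0.5155 -0.0012  0.0975]
[[294.65862683 277.19987354]] [[360.04970775 234.7102878 ]]
[ 0.5161 -0.0195  0.096 ]
[[307.85590318 277.22119727]] [[360.23608798 227.70489276]]
```

drive_tool --series '[{"offset": [0, 0, 0.2], "yaw": 0, "claw": 0}, {"offset": [0, 0, 0.36], "yaw": 0, "claw": 0}, {"offset": [0, 0, 0.36], "yaw": 0, "claw": 0}, {"offset": [0, 0, 0.36], "yaw": 0, "claw": 0}, {"offset": [-0.1, 0, 0.36], "yaw": 0, "claw": 0}, {"offset": [-0.2, 0, 0.36], "yaw": 0, "claw": 0}, {"offset": [-0.2, 0, 0.36], "yaw": 0, "claw": 0}]' --force 50

```text
clock: 7.48
position: [0.4475, -0.0113, 0.0178]
ee_rot: [-0.011, 1.0, -0.0, 0.002]
ft_force: [-0.7, 0.8, -0.4]
grip_width: 0.0219
grip_force: 50.0
```

```bash
python3 -c "
from h import *
st();shot('side','s5.png',(280,190,410,290),6)"
```

```text
{'clock': 7.4833, 'q': [-0.1071, 0.3018, 1.9594, -0.0, 0.8767, -1.6989], 'position': [0.4475, -0.0113, 0.0178], 'ee_rot': [-0.0105, 0.9999, -0.0002, 0.0018], 'ft_force': [-0.6948, 0.7612, -0.3894], 'grip_width': 0.0219, 'grip_force': 49.9616}
[[-9.998e-01 -2.100e-02  3.600e-03]
 [-2.100e-02  9.998e-01 -4.000e-04]
 [-3.600e-03 -5.000e-04 -1.000e+00]]
```

View pics/s5.png

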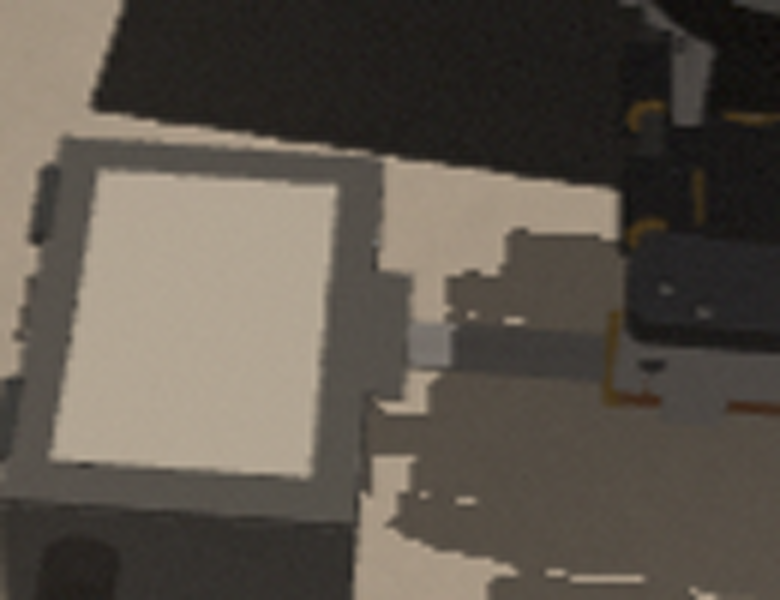

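The blade tip has gone in under the tab; the tab hides it at about (408,340). I'll go on into the slot.

drive_tool --series '[{"offset": [-0.07, 0, 0], "yaw": 0, "claw": 0}, {"offset": [-0.14, 0, 0], "yaw": 0, "claw": 0}, {"offset": [-0.2, 0, 0], "yaw": 0, "claw": 0}, {"offset": [-0.2, 0, 0], "yaw": 0, "claw": 0}, {"offset": [-0.2, 0, 0], "yaw": 0, "claw": 0}]' --force 60

```text
clock: 7.95
position: [0.4743, -0.0101, 0.0162]
ee_rot: [-0.011, 1.0, -0.0, -0.0]
ft_force: [-0.9, -0.3, -1.4]
grip_width: 0.0221
grip_force: 60.0
```

drive_tool --series '[{"offset": [0, 0, -0.06], "yaw": 0, "claw": 0}, {"offset": [-0.003, 0, -0.12], "yaw": 0, "claw": 0}, {"offset": [-0.015, 0, -0.18], "yaw": 0, "claw": 0}, {"offset": [-0.033, 0, -0.25], "yaw": 0, "claw": 0}, {"offset": [-0.05, 0, -0.3], "yaw": 0, "claw": 0}, {"offset": [-0.073, 0, -0.34], "yaw": 0, "claw": 0}, {"offset": [-0.1, 0, -0.38], "yaw": 0, "claw": 0}, {"offset": [-0.133, 0, -0.42], "yaw": 0, "claw": 0}, {"offset": [-0.133, 0, -0.42], "yaw": 0, "claw": 0}]' --force 60

```text
clock: 8.7
position: [0.4959, -0.0096, 0.0801]
ee_rot: [-0.011, 1.0, -0.0, 0.001]
ft_force: [0.5, -0.2, -0.1]
grip_width: 0.0214
grip_force: 60.0
```

```bash
python3 -c "
from h import *
st();shot('side','s6.png',(270,140,430,290),4)"
```

```text
{'clock': 8.7, 'q': [-0.0932, 0.2965, 1.7863, 0.0001, 1.0568, -1.6857], 'position': [0.4959, -0.0096, 0.0801], 'ee_rot': [-0.0108, 0.9999, -0.0001, 0.001], 'ft_force': [0.4898, -0.1606, -0.1333], 'grip_width': 0.0214, 'grip_force': 59.9614}
[[-9.998e-01 -2.170e-02  1.900e-03]
 [-2.170e-02  9.998e-01 -1.000e-04]
 [-1.900e-03 -2.000e-04 -1.000e+00]]
```

View pics/s6.png

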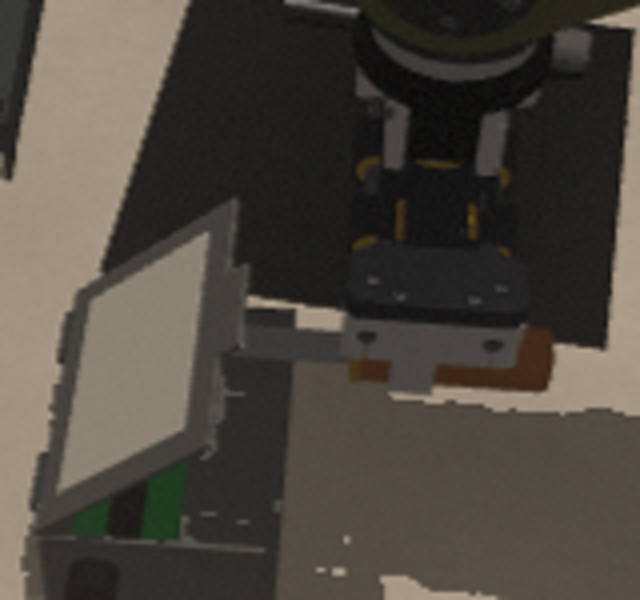

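The cover stands open about 35–40° on the blade tip (front corner at (237,200), blade at (240,340)) and the grip is well clear. I'll continue the arc to about 80°.

drive_tool --series '[{"offset": [-0.03, 0, -0.04], "yaw": 0, "claw": 0}, {"offset": [-0.067, 0, -0.075], "yaw": 0, "claw": 0}, {"offset": [-0.11, 0, -0.105], "yaw": 0, "claw": 0}, {"offset": [-0.147, 0, -0.127], "yaw": 0, "claw": 0}, {"offset": [-0.19, 0, -0.15], "yaw": 0, "claw": 0}, {"offset": [-0.235, 0, -0.17], "yaw": 0, "claw": 0}, {"offset": [-0.28, 0, -0.18], "yaw": 0, "claw": 0}, {"offset": [-0.32, 0, -0.187], "yaw": 0, "claw": 0}, {"offset": [-0.32, 0, -0.187], "yaw": 0, "claw": 0}, {"offset": [-0.32, 0, -0.187], "yaw": 0, "claw": 0}]' --force 60

```text
clock: 9.58
position: [0.5427, -0.0085, 0.1068]
ee_rot: [-0.011, 1.0, 0.0, -0.0]
ft_force: [-0.2, 0.4, -0.8]
grip_width: 0.0217
grip_force: 60.0
```

```bash
cat > ang.py <<'E'
from h import *
import sys
n=sys.argv[1]; st(); c=shot('side',n)
g=cv2.cvtColor(cv2.imread('pics/raw_'+n),cv2.COLOR_BGR2GRAY).astype(float)
e=np.hypot(cv2.Sobel(g,6,1,0),cv2.Sobel(g,6,0,1)); e=cv2.GaussianBlur(e,(3,3),0)
# score cover outline (outer top face near/far side and front edges) against gradients for each angle
th=.024; X=np.array([np.cos(th),np.sin(th),0]); Y=np.array([-np.sin(th),np.cos(th),0]); Z=np.array([0,0,1.]); O=np.array([.6045,-.0065,0])
def score(a):
    ax=-np.cos(a)*X+np.sin(a)*Z; nn=np.cos(a)*Z+np.sin(a)*X
    H=O+.055*X+.056*Z+.004*nn
    s=np.linspace(0,1,60)[:,None]
    pts=np.vstack([H+.11*s*ax+.075*Y, H+.11*s*ax-.075*Y, H+.11*ax+(2*s-1)*.075*Y])
    q=proj(c,pts); return cv2.remap(e.astype(np.float32),q[:,0].astype(np.float32)[None],q[:,1].astype(np.float32)[None],1).mean()
A=np.arange(0,104,2); S=[score(np.radians(a)) for a in A]
print([(int(A[i]),round(float(S[i]))) for i in np.argsort(S)[::-1][:8]])
E
python3 ang.py s7.png
```

```text
{'clock': 9.5833, 'q': [-0.0831, 0.3602, 1.63, 0.0, 1.1515, -1.6757], 'position': [0.5427, -0.0085, 0.1068], 'ee_rot': [-0.0109, 0.9999, 0.0, -0.0], 'ft_force': [-0.1921, 0.3569, -0.7883], 'grip_width': 0.0217, 'grip_force': 59.9614}
[[-0.9998 -0.0217 -0.    ]
 [-0.0217  0.9998  0.    ]
 [ 0.      0.     -1.    ]]
[(80, 213), (78, 170), (82, 118), (76, 109), (70, 107), (72, 105), (74, 98), (68, 97)]
```

The fit puts the cover at about 80°, with a clear peak. I'll back the tool straight out, then carry it sideways to the mat.

drive_tool --series '[{"offset": [0.1, 0, 0], "yaw": 0, "claw": 0}, {"offset": [0.25, 0, 0], "yaw": 0, "claw": 0}, {"offset": [0.45, 0, 0], "yaw": 0, "claw": 0}, {"offset": [0.65, 0, 0], "yaw": 0, "claw": 0}, {"offset": [0.8, 0, 0], "yaw": 0, "claw": 0}, {"offset": [0.8, 0, 0], "yaw": 0, "claw": 0}]' --force 60

```text
clock: 10.13
position: [0.4193, -0.011, 0.1069]
ee_rot: [-0.011, 1.0, 0.0, -0.001]
ft_force: [-1.0, 0.3, 0.1]
grip_width: 0.0217
grip_force: 60.0
```

drive_tool --series '[{"offset": [0, -0.2, 0], "yaw": 0, "claw": 0}, {"offset": [0, -0.4, 0], "yaw": 0, "claw": 0}, {"offset": [0, -0.6, 0], "yaw": 0, "claw": 0}, {"offset": [0, -0.8, 0], "yaw": 0.02, "claw": 0}, {"offset": [0, -1, 0], "yaw": 0.037, "claw": 0}, {"offset": [0, -1, 0], "yaw": 0.037, "claw": 0}, {"offset": [0, -1, 0], "yaw": 0.037, "claw": 0}]'

```text
clock: 10.72
position: [0.4259, -0.1621, 0.1068]
ee_rot: [0.029, 1.0, 0.0, -0.0]
ft_force: [0.6, -0.4, -1.0]
grip_width: 0.0218
grip_force: 60.0
```

```bash
python3 ang.py s8.png
```

```text
{'clock': 10.7167, 'q': [-0.4442, 0.1764, 1.8671, 0.0, 1.0982, -1.9569], 'position': [0.4259, -0.1621, 0.1068], 'ee_rot': [0.029, 0.9996, 0.0, -0.0001], 'ft_force': [0.5609, -0.4259, -1.0338], 'grip_width': 0.0218, 'grip_force': 59.9614}
[[-9.983e-01  5.810e-02 -1.000e-04]
 [ 5.810e-02  9.983e-01  1.000e-04]
 [ 1.000e-04  1.000e-04 -1.000e+00]]
[(80, 202), (78, 163), (0, 153), (2, 140), (4, 124), (82, 112), (6, 108), (76, 105)]
```

drive_tool --series '[{"offset": [-0.1, -0.24, 0], "yaw": 0, "claw": 0}, {"offset": [-0.3, -0.48, 0], "yaw": 0, "claw": 0}, {"offset": [-0.5, -0.48, 0.1], "yaw": 0, "claw": 0}, {"offset": [-0.66, -0.48, 0.3], "yaw": 0, "claw": 0}, {"offset": [-0.66, -0.48, 0.5], "yaw": 0, "claw": 0}, {"offset": [-0.66, -0.48, 0.65], "yaw": 0, "claw": 0}, {"offset": [-0.66, -0.48, 0.74], "yaw": 0, "claw": 0}, {"offset": [-0.66, -0.48, 0.77], "yaw": 0, "claw": 0}, {"offset": [-0.66, -0.48, 0.77], "yaw": 0, "claw": 0}]' --force 60

```text
clock: 11.52
position: [0.5205, -0.2373, -0.0093]
ee_rot: [0.027, 1.0, 0.0, -0.001]
ft_force: [0.3, -0.1, -0.5]
grip_width: 0.0213
grip_force: 60.0
```

drive_tool --series '[{"offset": [0, 0, 0.02], "yaw": 0, "claw": 0}, {"offset": [0, 0, 0.04], "yaw": 0, "claw": 0}, {"offset": [0, 0, 0.047], "yaw": 0, "claw": 0}, {"offset": [0, 0, 0.047], "yaw": 0, "claw": 0}]' --force 20

```text
clock: 11.85
position: [0.5208, -0.2385, -0.0151]
ee_rot: [0.028, 1.0, -0.0, 0.0]
ft_force: [0.4, -0.3, 0.0]
grip_width: 0.022
grip_force: 20.0
```

drive_tool --series '[{"offset": [0, 0, 0.01], "yaw": 0, "claw": 0}, {"offset": [0, 0, 0.01], "yaw": 0, "claw": 0.45}, {"offset": [0, 0, 0.01], "yaw": 0, "claw": 0.45}, {"offset": [0, 0, 0.01], "yaw": 0, "claw": 0.45}, {"offset": [0, 0, 0.01], "yaw": 0, "claw": 0.45}, {"offset": [0, 0, 0.01], "yaw": 0, "claw": 0.45}, {"offset": [0, 0, -0.3], "yaw": 0, "claw": 0.45}, {"offset": [0, 0, -0.7], "yaw": 0, "claw": 0.45}, {"offset": [0, 0, -0.9], "yaw": 0, "claw": 0.45}, {"offset": [0, 0, -0.9], "yaw": 0, "claw": 0.45}]'

```text
clock: 12.68
position: [0.5226, -0.2396, 0.1261]
ee_rot: [0.028, 1.0, -0.002, 0.004]
ft_force: [1.3, -0.2, 0.3]
grip_width: 0.0421
grip_force: 0.0
```

```bash
python3 ang.py s9.png; python3 -c "
from h import *
c=shot('wrist','w9.png');im=c['pixels'].astype(int)
m=((im[:,:,0]-im[:,:,2]>35)).astype(np.uint8);m[345:]=0
n,l,s,ce=cv2.connectedComponentsWithStats(m);
for i in np.argsort(s[1:,4])[::-1][:2]+1:
  print(s[i],ray(c,ce[i],.02).round(4), ray(c,(s[i][0]+s[i][2]/2,s[i][1]),.027).round(4))"
```

```text
{'clock': 12.6833, 'q': [-0.4935, 0.4016, 1.5238, -0.0, 1.2077, -2.0084], 'position': [0.5226, -0.2396, 0.1261], 'ee_rot': [0.0279, 0.9996, -0.0019, 0.0038], 'ft_force': [1.2932, -0.1653, 0.2981], 'grip_width': 0.0421, 'grip_force': 0.0}
[[-0.9984  0.0558  0.0074]
 [ 0.0558  0.9984 -0.004 ]
 [-0.0077 -0.0036 -1.    ]]
[(80, 202), (78, 163), (0, 153), (2, 141), (4, 124), (82, 112), (6, 108), (76, 106)]
[ 312  140   31  124 3639] [ 0.5007 -0.2361  0.02  ] [ 0.4563 -0.2334  0.027 ]
```

```bash
python3 -c "
from h import *
print(arm.finish_job())"
```

```text
the job is handed in; nothing more can be done
None
```

I levered the cover open to about 80° by an image fit, where it stayed, laid the pry tool back on the mat and handed the job in at about 13 s; no verdict came back.

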